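# Wedge under the short foot of a rocking ink slab

### The arm

A 6-joint arm with a two-finger parallel gripper is mounted at the origin on the work surface. World frame = base frame: x ahead of the robot, y to its left, z up, the work surface at z = 0. Lengths are in mm, angles in rad, forces in N, time in s.
With the tool pointing down it reaches from about 400 to 925 mm from the base axis. Payload 12.5 kg.
Tool frame: the origin (TCP) lies at the very end of the fingers, on their centre line; the grasp point (between the pads) lies 19 mm behind it (env.tcp_to_grasp is the distance from the TCP to the grasp point, in mm); z points along the fingers, x is the direction in which the jaws open and shut, and the axes are right-handed (so a half turn about z gives the same grasp; the last joint's range is limited). The gripper opens to 95 mm and grips with 3 to 60 N. Pads are 20 mm wide; open, the fingers measure 119 mm over their backs; the gripper's body (75 mm by 180 mm) begins 59 mm behind the grasp point.
Start: joints at [1.199, 0.491, 1.559, -0, 1.092, -0.106], TCP at [164.158, 603.075, 214.661] pointing down, gripper open.
Joint ranges: [-3.1, 3.1], [-0.84, 2.19], [0.05, 2.79], [-1.13, 4.28], [0.06, 2.93], [-2.69, 2.69]. Speed limits (rad/s): [2.22, 2.22, 2.79, 3.14, 3.14, 3.14].

### API

Orientations are given as [roll, pitch, yaw] about the fixed x, y, z axes, in that order (R = Rz(yaw) Ry(pitch) Rx(roll)).
In Python, from cell import env, vision, job gives the robot as it stands.
- The arm moves only by the shell command python3 -m pendant 'ROWS' [OPENING]. ROWS is JSON, a list of rows, each a list of 4 numbers: the shift along the tool's x, y, z in mm, then the turn about the tool's z in degrees. In form: [[tx, ty, tz, turn], ...]. A call has 1 to 8 rows; each row is the pose to reach, as a shift and turn from the pose measured when the call began, along the tool's axes at that moment; what a row does not reach only later rows make up. A row lasts 1/8 s, in which the tool goes at most 62.5 mm and 10.7 degrees, less where a joint would pass 70% of its speed; a pose out of reach is approached as far as the arm can. A call with a gripper value outside its range is refused whole. OPENING is the closure, from 0 (fully open) to 1 (shut), set as the call begins (- or left out, the last holds). The fingers move at their own pace and stop on an object; the grip force is fixed at half the most. Time passes only in rows, so rows that repeat a pose let the fingers close. It gives the time, the measured TCP pose, the force and the opening at its end, in the units of the state.
- env.state(): the state, without advancing time (a new reading comes with each control period).
- vision.read_camera(name): name is "scene" or "top" or "wrist"; returns a dict with "pixels" (480x640x3 uint8, red, green, blue), "intrinsics" (3x3 intrinsics, pixels), "R" (3x3) and "t" (3): a world point X has camera coordinates R X + t; the wrist camera has in their place "tool_from_camera" (4x4, takes a point from camera to tool coordinates, whose origin is the TCP and whose axes are the tool frame's). Camera axes: x right, y down, z forward; pixel columns grow to the right and rows downward; lengths in mm; the calibration is good to about 2 mm. A picture is of the moment at which its call begins: read the wrist's pose just before it. There is no depth.
- job.job_done(): hands the job in, once; it reports no verdict.
Trained networks look in a picture, given as the dict that the camera call returned (one of the last four; its "shot" number tells which), for a name from the list of things; names that differ only in an ending like _2 or _b are one class to them, and where a whole thing is asked for, a point or a joint stands for the part that bears it (a point fixed in the world has none). Each returns a list of dicts, best first, with "confidence" (0 to 1); they miss things now and then, are a little off and sometimes report something else, mostly with a low value. They report only what shows in the picture. A call takes as long as a camera call.
- vision.find_in(picture, query): "at" ([x, y, z] in mm, in the coordinates of the camera as it stood for that picture, good to about 4 mm: the middle of the surface that is visible of it).
- vision.regions_of(picture, query): "pixels" (480x640 bool, what is visible of it).
The state is a dict: "t": time; "joints": joint angles; "qvel": joint speeds; "tau": joint torques, N m; "eef_pos": TCP position; "tcp_rot": TCP orientation; "ft_force": force on the tool from outside, world axes, zero at the start; "moment": the same for the moment, N m; "opening": opening from 0.0 (shut) to 1.0 (fully open).
Only numpy, scipy, OpenCV 4.12 (cv2) and the standard library are available. Lean on these libraries where they do the work, as an engineer would, in place of code of your own. Each camera call takes 0.05 s, during which the arm holds its last target.

### The job

The glass ink slab on the printing table rocks because the foot under its yellow-taped corner is too short. With the fingertips, push the orange wedge along the table, thin end first, under that foot until it is snug and the slab stands level without rocking, then press down firmly on the taped corner to check that it stays level, and draw back. Only push and press: do not lift the wedge or the slab, leave the slab where it stands, and do not disturb the other things on the table.

Things in the scene. Friction and masses are not known exactly. Their poses are not given: they have to be found in the camera images.
- wedge: orange wedge, 60 g, loose, flat on the table: 110 mm long, 50 wide, 24 thick at one end, 3 at the other, straight slope. Origin: centre of its underside; x axis along its length towards the thin end, z up. It starts with the thin end facing the short foot, 45 to 85 mm from its centre and up to 20 mm off line. It slides with well under 1 N and stays put by friction when let go.
- wedge_thick (a point): centre of the wedge's flat, upright thick end face (50 mm wide, 24 mm high), where it is pushed; 12 mm above the table
- slab: ink slab, loose, 3 kg: glass on dark board, 240 x 300 mm, top 60 and underside 34 mm above the table, dry black ink patch, four round feet 28 mm in diameter with domed ends, 25 mm in from the edges. Three black feet stand on the table; the yellow one is 10 mm short. Origin: on the table under the short foot; feet at (0,0), (190,0), (0,250), (190,250) mm in its x, y; z up.
- short_foot (a point): lowest point of the short yellow foot, 10 mm above the table while the slab is level. The wedge first touches it when the foot is about 24 mm from the wedge's origin towards the thin end; within 1 to 3 mm more the resistance passes 5 N, which is snug. Beyond about 12 N the slab begins to be shoved along the table.
- taped_corner (a point): centre of the square of yellow tape (46 mm) on the slab's top, directly above the short foot, 60 mm above the table. Pressed here with more than about 3 N while the foot is unsupported, the slab rocks by about 4 degrees; wedged, it does not yield. A firm press is about 7 N.

How it is judged:
By the outcome, as a careful person would: the job done as asked, in the order asked, and still so for the second after the job is handed in, with the robot touching nothing.
It also fails if it takes over 45 s, if anything falls off the work surface, if the arm or the gripper's body presses on something with over 40 N, if the wrist force passes 120 N, or if a joint passes its speed limit or range.

## Working session

There is one attempt and no reset: what is moved stays moved. The work goes in short steps, Python scripts to look and compute and a shell command to move; the robot and the scene stay as the last step left them, time stands still between calls to the robot, and variables do not carry over. Pictures are saved under pics/ and viewed, and the job is handed in when it is done.

```bash
mkdir -p pics; ls
cat > h.py <<'E'
import numpy as np, cv2
from cell import env, vision, job
def save(p,n): cv2.imwrite('pics/'+n+'.png', cv2.cvtColor(p['pixels'],cv2.COLOR_RGB2BGR))
def w(p,c): return p['R'].T@(np.array(c)-p['t'])
def ray(p,u,v,z):
    d=p['R'].T@(np.linalg.inv(p['intrinsics'])@np.array([u,v,1.]));o=-p['R'].T@p['t']
    return o+d*(z-o[2])/d[2]
def proj(p,X):
    c=p['intrinsics']@(p['R']@np.array(X,float)+p['t']); return c[:2]/c[2]
E
python3 - <<'E'
from h import *
for n in('top','scene'):
    p=vision.read_camera(n);p={k:(np.array(v) if k in('R','t','intrinsics') else v) for k,v in p.items()}
    save(p,n+'0')
    for q in('wedge','slab','short_foot','taped_corner','wedge_thick'):
        try:
            for r in vision.find_in(p,q)[:2]: print(n,q,round(r['confidence'],2),w(p,r['at']).round(1))
        except Exception as e: print(n,q,e)
print(env.state())
E
```

```text
pics
top wedge 0.63 [511.1 -41.7  10.6]
top slab 0.9 [670.3 125.5  58.5]
top short_foot 0.7 [669.9 123.7  57. ]
top taped_corner 0.78 [668.7 122.9  59.3]
top wedge_thick 0.76 [505.8 -43.1  10.7]
scene wedge 0.36 [661.1 103.3  58.7]
scene slab 0.76 [662.8 102.8  58.4]
scene short_foot 0.96 [663.5 101.7  60.1]
scene taped_corner 0.95 [662.5 103.2  63.7]
scene wedge_thick 0.76 [511.1 -38.1  14.6]
{'t': 0.6, 'joints': array([ 1.19938051e+00,  4.90906049e-01,  1.55890840e+00, -7.99716190e-06,
        1.09172806e+00, -1.05629385e-01]), 'qvel': array([0.00198521, 0.00185184, 0.00052281, 0.00030663, 0.00013012,
       0.00013124]), 'tau': array([-1.23312846e-03, -6.12219000e+01, -2.58360475e+01,  6.93017850e-02,
        4.44382278e-02, -6.24281256e-06]), 'eef_pos': array([164.16730794, 603.05974853, 214.65428395]), 'tcp_rot': array([ 3.14158031e+00, -4.91078889e-05,  1.30501358e+00]), 'ft_force': array([0.96566469, 0.41136141, 0.0591444 ]), 'moment': array([ 0.05526033, -0.0018093 , -0.03071094]), 'opening': 1.001874710007802}
```

View pics/top0.png

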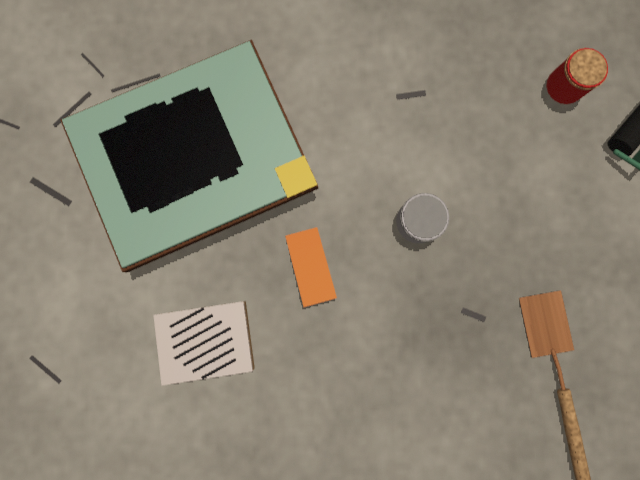

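View pics/scene0.png

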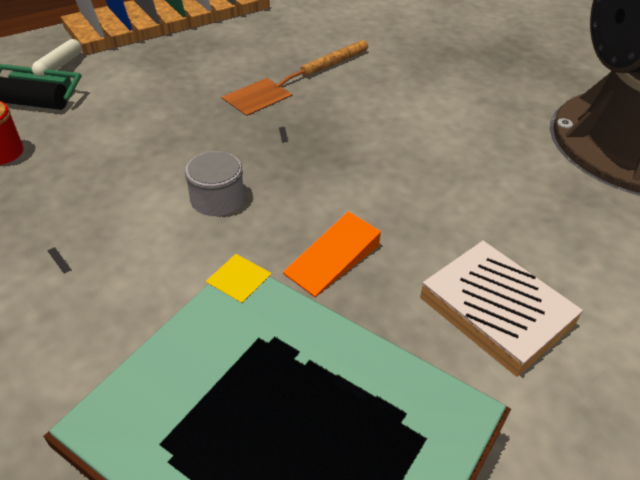

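```bash
cat > fit.py <<'E'
from h import *
from scipy.optimize import minimize
def hullmask(p,P):
    m=np.zeros((480,640),np.uint8); q=np.array([proj(p,x) for x in P])
    cv2.fillConvexPoly(m,cv2.convexHull((q*16).astype(np.int32)),1,shift=4); return m
def xf(P,v):
    c,s=np.cos(v[2]),np.sin(v[2]); return np.c_[v[0]+c*P[:,0]-s*P[:,1],v[1]+s*P[:,0]+c*P[:,1],P[:,2]]
W=np.array([[a*55,b*25,z] for a in(-1,1) for b in(-1,1) for z in (0,24 if a<0 else 3)],float)
T=np.array([[a*23,b*23,60] for a in(-1,1) for b in(-1,1)],float)
S=np.array([[a,b,60] for a in(-25,215) for b in(-25,275)],float)
def fit(pm,P,v0):
    def f(v):
        tot=0
        for p,m in pm:
            h=hullmask(p,xf(P,v)); tot+=1-(h&m).sum()/max(1,(h|m).sum())
        return tot
    best=None
    for k in range(3):
        r=minimize(f,v0,method='Nelder-Mead',options=dict(initial_simplex=np.array([v0]+[np.array(v0)+d for d in np.diag([8,8,.15])]),xatol=.02,fatol=1e-5)); v0=r.x
    return r.x,r.fun/len(pm)
def hsv(p,lo,hi):
    h=cv2.cvtColor(p['pixels'],cv2.COLOR_RGB2HSV); m=cv2.inRange(h,lo,hi)
    n,l,s,c=cv2.connectedComponentsWithStats(m); i=1+np.argmax(s[1:,4]); return (l==i).astype(np.uint8)
def shot(n):
    p=vision.read_camera(n);return {k:(np.array(v) if k in('R','t','intrinsics') else v) for k,v in p.items()}
OR=((4,180,120),(16,255,255)); YE=((20,150,100),(32,255,255)); GR=((60,40,80),(90,160,255))
E
python3 - <<'E'
from fit import *
ps=[shot('top'),shot('scene')]
for nm,c in(('wedge',OR),('tape',YE),('green',GR)):
    for p in ps:
        m=hsv(p,*c); ys,xs=np.nonzero(m); print(nm,m.sum(),xs.mean().round(),ys.mean().round(), ray(p,xs.mean(),ys.mean(),12 if nm=='wedge' else 60).round(1))
p=ps[0]
for k in [(302,231),(296,176),(319,303),(251,41),(64,122),(124,268)]: print(k,ray(p,*k,10 if k==(302,231) else 60 if k!=(319,303) else 24).round())
E
```

```text
wedge 4 290.0 246.0 [540.3 -13.7  12. ]
wedge 3907 333.0 254.0 [508.8 -42.   12. ]
tape 864 295.0 176.0 [634.8 -26.1  60. ]
tape 1696 238.0 278.0 [634.4 -27.4  60. ]
green 118 627.0 158.0 [ 649.1 -498.9   60. ]
green 36420 267.0 385.0 [669.9  93.3  60. ]
(302, 231) [562. -32.  10.]
(296, 176) [635. -27.  60.]
(319, 303) [455. -55.  24.]
(251, 41) [836.  34.  60.]
(64, 122) [721. 300.  60.]
(124, 268) [512. 212.  60.]
```

```bash
cat > meas.py <<'E'
from fit import *
OR=((5,140,90),(14,255,255)) 
ps=[shot('top'),shot('scene')]
def go(tag, v0, t0=(635,-27,.4)):
    mo=[(p,hsv(p,(8,150,120),(14,255,255)) if i==0 else hsv(p,*((4,180,120),(16,255,255)))) for i,p in enumerate(ps)]
    mt=[(p,hsv(p,*YE)) for p in ps]
    print('areas',[m.sum() for _,m in mo])
    for s in ([0],[1],[0,1]):
        a,e=fit([mo[i] for i in s],W,v0); b,f=fit([mt[i] for i in s],T,t0)
        c,sn=np.cos(a[2]),np.sin(a[2]); d=b[:2]-a[:2]
        print(s,'wedge',a.round(3),round(e,3),'tape',b.round(3),round(f,3),'foot in wedge',(c*d[0]+sn*d[1]).round(1),(-sn*d[0]+c*d[1]).round(1))
    for i,p in enumerate(ps): save(p,tag+str(i))
E
python3 - <<'E'
from meas import *
p=ps[0]; h=cv2.cvtColor(p['pixels'],cv2.COLOR_RGB2HSV); print(h[268,311],h[240,303],h[325,545])
go('m0',(510,-43,.2))
E
```

```text
[ 13 179 211] [ 12 179 212] [ 12 145 151]
areas [np.uint64(2467), np.uint64(3908)]
[0] wedge [ 5.0907e+02 -4.3160e+01  2.4300e-01] 0.049 tape [ 6.33375e+02 -2.63220e+01  4.11000e-01] 0.204 foot in wedge 124.7 -13.6
[1] wedge [ 5.0844e+02 -4.5037e+01  2.4700e-01] 0.034 tape [ 6.33805e+02 -2.80300e+01  3.97000e-01] 0.007 foot in wedge 125.7 -14.1
[0, 1] wedge [ 5.08863e+02 -4.39280e+01  2.44000e-01] 0.053 tape [ 6.33746e+02 -2.79480e+01  4.01000e-01] 0.111 foot in wedge 125.0 -14.7
```

```bash
cat > plan.py <<'E'
from h import *
def to(x,y,z,yaw):
    s=env.state(); y0=s['tcp_rot'][2]; d=np.array([x,y,z])-s['eef_pos']
    t=np.array([np.cos(y0)*d[0]+np.sin(y0)*d[1], np.sin(y0)*d[0]-np.cos(y0)*d[1], -d[2]])
    dy=(yaw-y0+np.pi)%(2*np.pi)-np.pi
    print('t',round(s['t'],2),'pos',s['eef_pos'].round(1),'rot',s['tcp_rot'].round(3),'F',np.array(s['ft_force']).round(2),'-> row',t.round(1),'turn',-np.degrees(dy).round(2))
E
python3 - <<'E'
from plan import *
to(426.4,-64.5,150,1.815)
E
```

```text
t 0.8 pos [164.2 603.1 214.7] rot [ 3.142 -0.     1.305] F [-0.27  0.32  0.69] -> row [-575.2  428.4   64.7] turn -29.22
```

```bash
python3 -m pendant '[[-40,55,0,-4],[-80,105,0,-8],[-125,150,0,-12],[-170,190,0,-16],[-215,230,0,-20],[-262,265,0,-24],[-310,300,0,-27],[-355,330,0,-29]]' 0.77
python3 - <<'E'
from plan import *
to(426.4,-64.5,120,1.815)
E
```

```text
t: 1.8
eef_pos: [389.9, 172.0, 214.9]
tcp_rot: [3.141, -0.0, 1.812]
ft_force: [-0.2, -0.3, 0.3]
opening: 0.25
t 1.8 pos [389.9 172.  214.9] rot [ 3.141 -0.     1.812] F [-0.15 -0.34  0.27] -> row [-238.3  -21.1   94.9] turn -0.16
```

```bash
python3 -m pendant '[[-55,-5,10,0],[-110,-10,30,0],[-165,-15,60,0],[-215,-19,90,0],[-238,-21,95,0],[-238,-21,95,0]]' 0.8
python3 - <<'E'
from plan import *
to(426.4,-64.5,7,1.815)
p=vision.read_camera('wrist'); save(p,'w1')
from meas import *
go('m1',(509,-44,.24))
E
```

```text
t: 2.55
eef_pos: [426.6, -65.3, 119.4]
tcp_rot: [3.141, -0.0, 1.809]
ft_force: [-0.8, -0.0, 0.4]
opening: 0.201
t 2.55 pos [426.6 -65.3 119.4] rot [ 3.141 -0.     1.809] F [-0.77 -0.03  0.4 ] -> row [  0.8   0.  112.4] turn -0.32
areas [np.uint64(2099), np.uint64(3955)]
[0] wedge [ 5.11178e+02 -4.22200e+01  2.38000e-01] 0.188 tape [ 6.31807e+02 -2.63250e+01  4.47000e-01] 0.958 foot in wedge 121.0 -13.0
[1] wedge [ 5.08358e+02 -4.50630e+01  2.48000e-01] 0.022 tape [ 6.33797e+02 -2.80170e+01  3.98000e-01] 0.009 foot in wedge 125.8 -14.2
[0, 1] wedge [ 5.08493e+02 -4.43850e+01  2.41000e-01] 0.115 tape [ 6.33828e+02 -2.80390e+01  3.98000e-01] 0.484 foot in wedge 125.6 -14.1
```

View pics/w1.png

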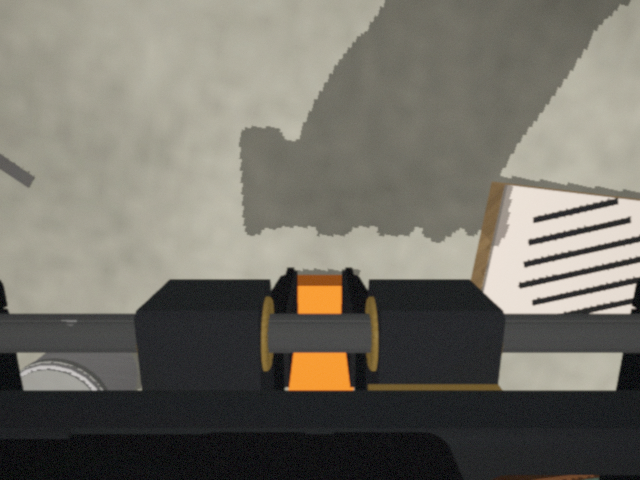

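View pics/m11.png

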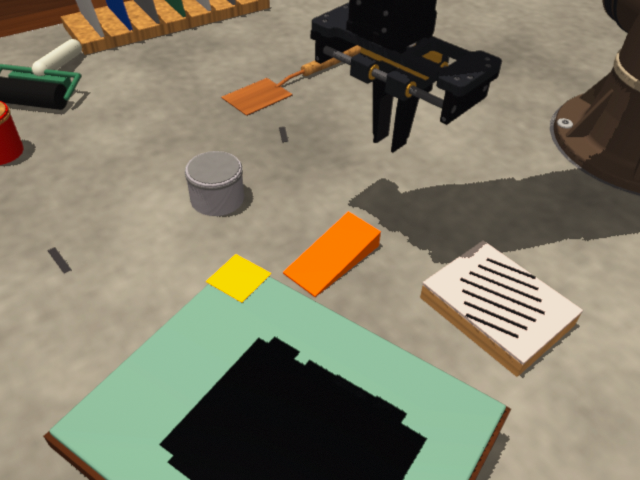

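```bash
python3 -m pendant '[[0.8,0,50,-0.4],[0.8,0,95,-0.4],[0.8,0,112,-0.4],[0.8,0,112,-0.4]]'
python3 - <<'E'
from plan import *
W=np.array([508.6,-44.5]); th=.245; F=np.array([633.8,-28]); 
E0=W-55*np.array([np.cos(th),np.sin(th)]); d=F-E0; a=np.arctan2(d[1],d[0]); u=d/np.linalg.norm(d)
print('end',E0,'newyaw',a,'dist',np.linalg.norm(d))
c=E0-10*np.array([np.cos(th),np.sin(th)])
to(*c,7,th+np.pi/2)
for g in(30,60,85,94,96):
    c=E0+(g-10)*u; to(*c,7,a+np.pi/2)
E
```

```text
t: 3.2
eef_pos: [426.1, -61.6, 7.8]
tcp_rot: [-3.141, -0.001, 1.821]
ft_force: [-0.1, 0.1, 0.5]
opening: 0.202
end [455.24244713 -57.84059786] newyaw 0.16559005090888035 dist 181.0338669117311
t 3.2 pos [426.1 -61.6   7.8] rot [-3.141e+00 -1.000e-03  1.821e+00] F [-0.09  0.1   0.49] -> row [-3.5 19.2  0.8] turn 0.31
t 3.2 pos [426.1 -61.6   7.8] rot [-3.141e+00 -1.000e-03  1.821e+00] F [-0.09  0.1   0.49] -> row [-5.3 49.1  0.8] turn 4.86
t 3.2 pos [426.1 -61.6   7.8] rot [-3.141e+00 -1.000e-03  1.821e+00] F [-0.09  0.1   0.49] -> row [-7.8 79.   0.8] turn 4.86
t 3.2 pos [426.1 -61.6   7.8] rot [-3.141e+00 -1.000e-03  1.821e+00] F [-0.09  0.1   0.49] -> row [ -9.9 103.9   0.8] turn 4.86
t 3.2 pos [426.1 -61.6   7.8] rot [-3.141e+00 -1.000e-03  1.821e+00] F [-0.09  0.1   0.49] -> row [-10.7 112.9   0.8] turn 4.86
t 3.2 pos [426.1 -61.6   7.8] rot [-3.141e+00 -1.000e-03  1.821e+00] F [-0.09  0.1   0.49] -> row [-10.9 114.9   0.8] turn 4.86
```

```bash
python3 -m pendant '[[-3.5,8,0.5,0.3],[-3.5,15,0.5,0.3],[-3.6,21,0.5,0.5],[-4,28,0.5,1.6],[-4.5,35,0.5,2.7],[-5,42,0.5,3.8],[-5.3,49,0.5,4.9],[-5.9,56,0.5,4.9]]'
python3 - <<'E'
from meas import *
go('m2',(535,-44,.17))
E
```

```text
t: 4.2
eef_pos: [482.2, -53.3, 7.2]
tcp_rot: [-3.141, -0.001, 1.735]
ft_force: [-0.5, -0.2, 0.2]
opening: 0.201
areas [np.uint64(886), np.uint64(1304)]
[0] wedge [ 5.57291e+02 -3.98760e+01  1.57000e-01] 0.649 tape [ 6.32497e+02 -2.98090e+01  4.82000e-01] 0.986 foot in wedge 75.9 -1.8
[1] wedge [ 5.35e+02 -4.40e+01  1.70e-01] 1.0 tape [ 6.34024e+02 -2.79490e+01  4.01000e-01] 0.016 foot in wedge 100.3 -0.9
[0, 1] wedge [ 5.57291e+02 -3.98760e+01  1.57000e-01] 0.824 tape [ 6.33964e+02 -2.79850e+01  3.98000e-01] 0.501 foot in wedge 77.6 -0.2
```

View pics/m21.png

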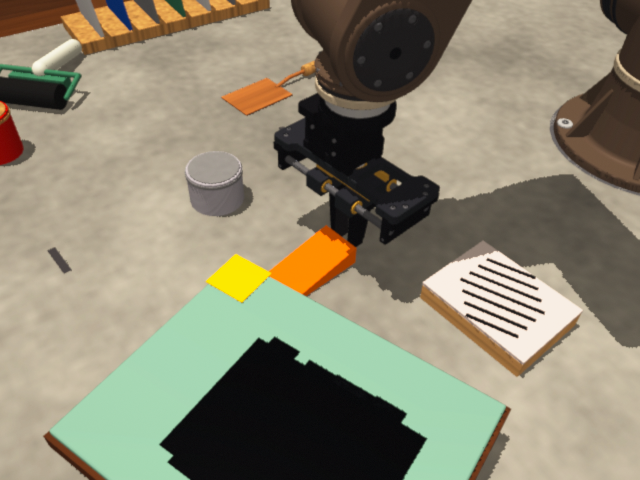

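```bash
python3 -m pendant '[[0,7,0,0],[0,14,0,0],[0,21,0,0],[0,28,0,0],[0,35,0,0],[0,42,0,0],[0,49,0,0],[0,54,0,0]]'
python3 - <<'E'
from plan import *
to(633.8-24*.986,-28-24*.165,7,1.736)
p=vision.read_camera('scene'); save(p,'s3'); p=vision.read_camera('wrist'); save(p,'w3')
E
```

```text
t: 5.3
eef_pos: [536.4, -44.5, 7.3]
tcp_rot: [3.141, -0.0, 1.736]
ft_force: [-1.6, -0.8, 0.2]
opening: 0.196
t 5.3 pos [536.4 -44.5   7.3] rot [ 3.141 -0.     1.736] F [-1.57 -0.78  0.2 ] -> row [ 0.2 74.8  0.3] turn 0.0
```

View pics/s3.png

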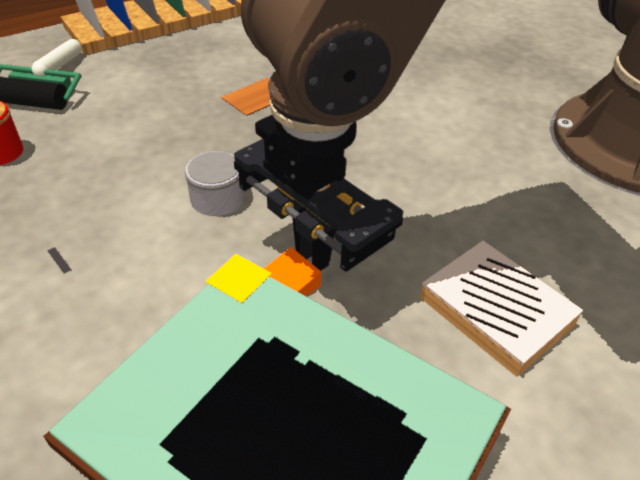

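View pics/w3.png

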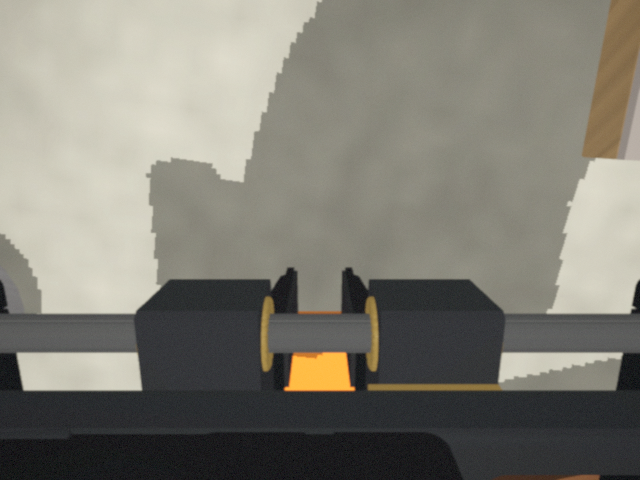

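```bash
python3 -m pendant '[[0,3,0,0],[0,6,0,0],[0,7,0,0]]'; python3 -m pendant '[[0,1,0,0],[0,1,0,0]]';python3 -m pendant '[[0,1,0,0],[0,1,0,0]]'
```

```text
t: 5.78
eef_pos: [543.5, -43.3, 7.3]
tcp_rot: [3.141, -0.0, 1.736]
ft_force: [-0.5, 0.6, 0.6]
opening: 0.197
t: 6.02
eef_pos: [544.6, -43.1, 7.3]
tcp_rot: [3.14, -0.0, 1.736]
ft_force: [0.9, 0.4, -0.2]
opening: 0.202
t: 6.28
eef_pos: [545.7, -43.0, 7.3]
tcp_rot: [3.14, -0.0, 1.736]
ft_force: [-0.1, 0.7, -0.8]
opening: 0.201
```

```bash
python3 -m pendant '[[0,1,0,0],[0,1,0,0]]';python3 -m pendant '[[0,0.7,0,0],[0,0.7,0,0]]';python3 -m pendant '[[0,0.7,0,0],[0,0.7,0,0]]'
```

```text
t: 6.52
eef_pos: [546.8, -42.9, 7.3]
tcp_rot: [3.14, -0.0, 1.736]
ft_force: [-0.6, -0.5, -0.5]
opening: 0.197
t: 6.78
eef_pos: [547.6, -42.7, 7.3]
tcp_rot: [3.14, -0.0, 1.736]
ft_force: [-0.7, 0.5, 0.1]
opening: 0.198
t: 7.02
eef_pos: [548.1, -42.6, 7.3]
tcp_rot: [3.14, -0.0, 1.736]
ft_force: [-1.5, -0.5, 0.6]
opening: 0.198
```

```bash
python3 -m pendant '[[0,0.7,0,0],[0,0.7,0,0]]';python3 -m pendant '[[0,0.7,0,0],[0,0.7,0,0]]'
```

```text
t: 7.28
eef_pos: [548.6, -42.4, 7.3]
tcp_rot: [3.141, -0.0, 1.736]
ft_force: [-3.6, -0.3, 1.9]
opening: 0.196
t: 7.52
eef_pos: [548.9, -42.3, 7.3]
tcp_rot: [3.141, -0.001, 1.736]
ft_force: [-4.8, -1.4, 2.1]
opening: 0.202
```

```bash
python3 -m pendant '[[0,0.9,0,0],[0,0.9,0,0]]'
```

```text
t: 7.78
eef_pos: [549.3, -42.2, 7.3]
tcp_rot: [-3.141, -0.001, 1.736]
ft_force: [-5.0, -1.6, 4.8]
opening: 0.201
```

```bash
python3 -m pendant '[[0,1,-0.3,0],[0,1,-0.3,0]]'
python3 - <<'E'
from fit import *
ps=[shot('scene')]
save(ps[0],'s4'); print(env.state()['ft_force'])
m=[(p,hsv(p,*YE)) for p in ps]
print(fit(m,T,(634,-28,.4)))
E
```

```text
t: 8.02
eef_pos: [549.8, -42.0, 7.4]
tcp_rot: [-3.14, -0.001, 1.736]
ft_force: [-4.7, -2.3, 0.0]
opening: 0.201
[-4.93181022 -0.86058775 -0.11907419]
(array([ 6.34110966e+02, -2.83382146e+01,  4.04759502e-01]), np.float64(0.021867612293144156))
```

View pics/s4.png

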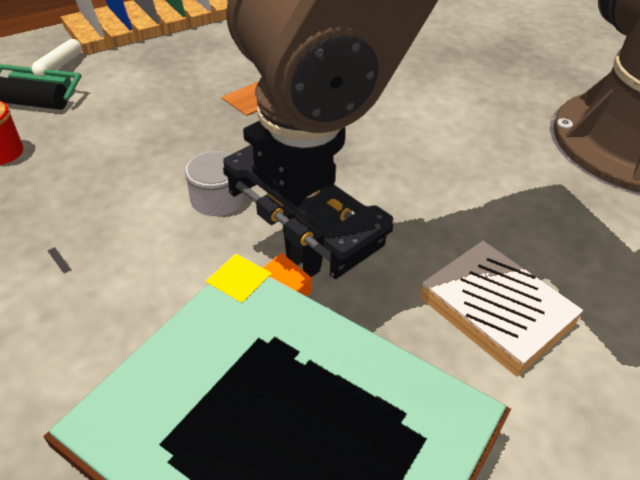

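```bash
python3 -m pendant '[[0,1.2,0,0],[0,1.2,0,0]]'
python3 - <<'E'
from h import *
for i in range(3):
    vision.read_camera('top'); s=env.state(); print(s['eef_pos'].round(2),s['ft_force'].round(1))
E
```

```text
t: 8.32
eef_pos: [550.0, -41.8, 7.3]
tcp_rot: [-3.137, -0.002, 1.736]
ft_force: [-9.6, -2.6, 6.3]
opening: 0.203
[549.99 -41.82   7.35] [-8.9 -2.7  4.9]
[549.97 -41.83   7.35] [-8.3 -2.9  6.6]
[550.   -41.82   7.33] [-8.8 -2.4  5.8]
```

```bash
python3 -m pendant '[[0,-4,0,0],[0,-15,0,0],[0,-35,0,0],[0,-60,0,0],[0,-75,-30,0],[0,-80,-80,0],[0,-80,-125,0],[0,-80,-125,0]]' 1
python3 - <<'E'
from meas import *
from plan import to
p=ps[1]
mt=[(q,hsv(q,*YE)) for q in ps]
for q in mt:
    b,f=fit([q],T,(634,-28,.4)); print(b,f)
h=cv2.cvtColor(p['pixels'],cv2.COLOR_RGB2HSV)
save(ps[0],'t5');save(p,'s5')
to(633.8,-28,110,1.736)
E
```

```text
t: 9.48
eef_pos: [472.7, -55.5, 135.4]
tcp_rot: [3.14, 0.001, 1.736]
ft_force: [-0.3, 0.1, -0.2]
opening: 0.003
[ 6.27782516e+02 -2.75254056e+01  4.13854792e-01] 0.9725274725274725
[ 6.33921399e+02 -2.84237903e+01  3.86223314e-01] 0.01531213191990577
t 9.57 pos [471.4 -55.1 132.6] rot [-3.138e+00 -1.000e-03  1.736e+00] F [ 0.05 -0.02 -0.41] -> row [  0.  164.7  22.6] turn 0.01
```

```bash
python3 -c "
import cv2
a=cv2.imread('pics/t5.png')[100:340,160:480];b=cv2.imread('pics/s5.png')[180:420,100:420]
cv2.imwrite('pics/c5.png',cv2.resize(cv2.hconcat([a,b]),(800,300)))"
```

```text
(no output)
```

View pics/c5.png

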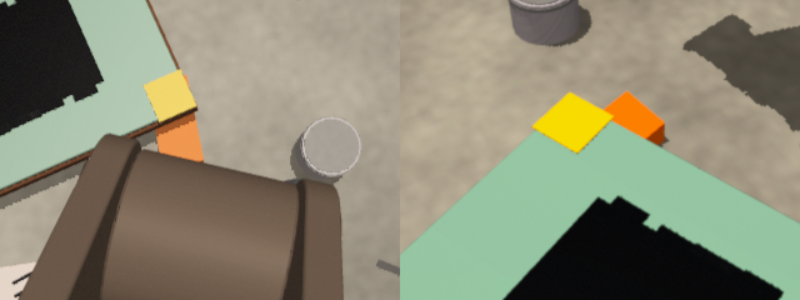

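```bash
python3 -m pendant '[[0,40,0,0],[0,90,5,0],[0,140,15,0],[0,165,23,0],[0,165,23,0],[0,165,23,0]]' 1;  python3 - <<'E'
from plan import *
to(633.8,-28,63,1.736)
E
```

```text
t: 10.32
eef_pos: [632.7, -28.0, 108.0]
tcp_rot: [-3.136, -0.002, 1.736]
ft_force: [0.1, 0.2, 0.3]
opening: 0.006
t 10.32 pos [632.7 -28.  108. ] rot [-3.136e+00 -2.000e-03  1.736e+00] F [0.14 0.21 0.28] -> row [-0.2  1.1 45. ] turn 0.01
```

```bash
python3 -m pendant '[[0,1,15,0],[0,1,30,0],[0,1,40,0],[0,1,44,0],[0,1,44,0]]'; python3 -m pendant '[[0,0,1.5,0],[0,0,1.5,0]]';python3 -m pendant '[[0,0,1,0],[0,0,1,0]]'
```

```text
t: 10.95
eef_pos: [633.4, -27.7, 63.7]
tcp_rot: [-3.136, -0.002, 1.736]
ft_force: [-0.4, 0.4, -0.3]
opening: 0.007
t: 11.2
eef_pos: [633.5, -27.7, 62.5]
tcp_rot: [-3.136, -0.002, 1.736]
ft_force: [0.3, 0.1, 0.5]
opening: 0.003
t: 11.45
eef_pos: [633.5, -27.7, 61.5]
tcp_rot: [-3.136, -0.002, 1.736]
ft_force: [0.5, -0.6, -0.6]
opening: 0.008
```

```bash
python3 -m pendant '[[0,0,0.8,0],[0,0,0.8,0]]'; python3 -m pendant '[[0,0,0.7,0],[0,0,0.7,0]]';python3 -m pendant '[[0,0,0.5,0],[0,0,0.5,0]]'
```

```text
t: 11.7
eef_pos: [633.5, -27.7, 60.7]
tcp_rot: [-3.136, -0.002, 1.736]
ft_force: [0.4, 0.6, 0.2]
opening: 0.002
t: 11.95
eef_pos: [633.5, -27.8, 59.9]
tcp_rot: [-3.136, -0.002, 1.736]
ft_force: [1.0, -0.0, -0.0]
opening: 0.011
t: 12.2
eef_pos: [633.5, -27.7, 59.8]
tcp_rot: [-3.137, -0.002, 1.736]
ft_force: [-1.1, -0.6, 4.4]
opening: 0.006
```

Contact at z≈59.9, 4.4 N and not yielding; press a bit more.

```bash
python3 -m pendant '[[0,0,0.7,0],[0,0,0.7,0]]'
```

```text
t: 12.45
eef_pos: [633.6, -27.8, 59.7]
tcp_rot: [-3.137, -0.002, 1.736]
ft_force: [-2.4, -0.8, 7.5]
opening: 0.005
```

```bash
python3 -m pendant '[[0,0,0.8,0],[0,0,0.8,0],[0,0,0.8,0],[0,0,0.8,0]]'
python3 - <<'E'
from fit import *
p=shot('scene'); save(p,'s6'); print(env.state()['ft_force'],env.state()['eef_pos'])
E
```

```text
t: 12.95
eef_pos: [633.5, -27.8, 59.7]
tcp_rot: [-3.137, -0.002, 1.736]
ft_force: [-2.4, -0.8, 9.3]
opening: 0.001
[-2.33775104 -0.35565962  9.19527888] [633.5447604  -27.78686493  59.68369419]
```

View pics/s6.png

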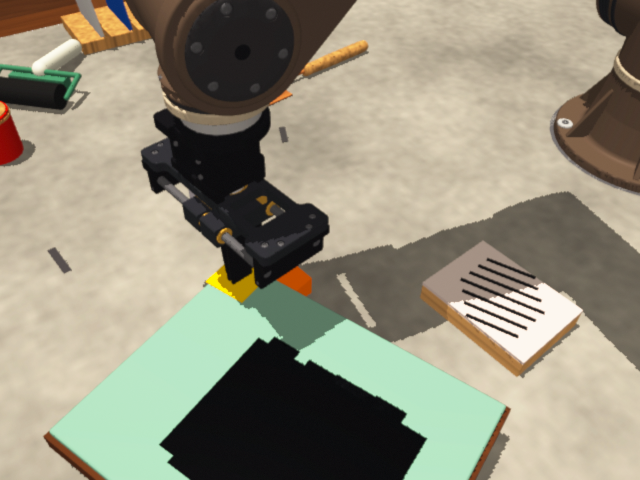

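The fingertips press with 9 N on the tape (about (232,280)) and the height holds at 59.7 mm. The slab stays level and the wedge has not moved. Now I draw back.

```bash
python3 -m pendant '[[0,0,-3,0],[0,0,-20,0],[0,0,-60,0],[0,-30,-100,0],[0,-80,-130,0],[0,-140,-140,0],[0,-190,-140,0],[0,-190,-140,0]]'; python3 -m pendant '[[50,0,0,0],[105,0,0,0],[160,0,0,0],[215,0,0,0],[260,0,0,0],[300,0,0,0],[300,0,0,0],[300,0,0,0]]'
python3 - <<'E'
from meas import *
save(ps[0],'t7');save(ps[1],'s7')
p=ps
for q in p:
    b,f=fit([(q,hsv(q,*YE))],T,(634,-28,.4)); print(b,f)
s=env.state();print(s['t'],s['eef_pos'],s['ft_force'],abs(s['qvel']).max())
E
```

```text
t: 14.0
eef_pos: [444.4, -59.3, 201.9]
tcp_rot: [-3.138, -0.001, 1.735]
ft_force: [1.0, -0.3, 0.3]
opening: 0.004
t: 15.0
eef_pos: [395.6, 236.7, 202.5]
tcp_rot: [-3.138, -0.001, 1.736]
ft_force: [0.1, 0.1, -0.5]
opening: 0.003
[ 6.33659047e+02 -2.75009931e+01  4.22540881e-01] 0.4958448753462604
[ 6.34074729e+02 -2.85403109e+01  3.91066192e-01] 0.01528512639623747
15.1 [395.7177339  236.02064122 202.45738622] [-0.91945192 -0.03915717  0.15952871] 0.005466389895099666
```

View pics/t7.png

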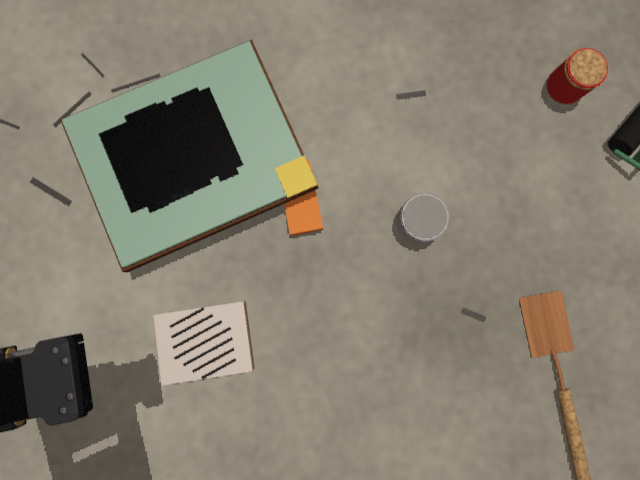

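View pics/s7.png

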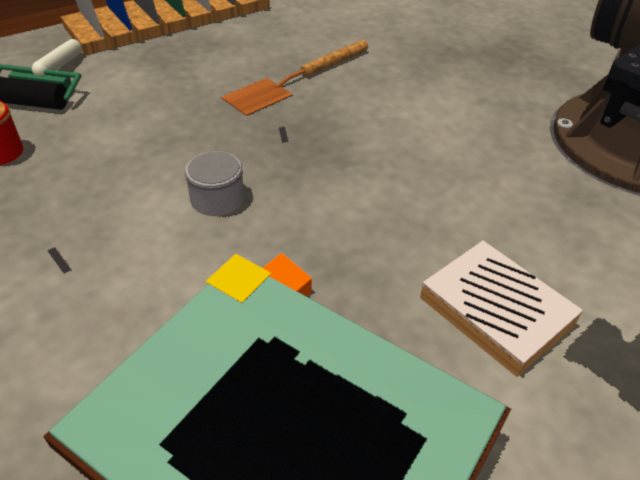

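```bash
python3 -c "
from cell import job
print(job.job_done())"
```

```text
the job is handed in; nothing more can be done
None
```

The wedge is snug under the short foot, the slab stayed level when I pressed its taped corner, and I handed the job in at about 15 s.

- **Wedge:** I pushed it about 104 mm, thin end first, with two fingertips on its thick end, turning it about 4.5° so that it lined up with the foot. Resistance held at 5 N and then rose to about 9–10 N, below the 12 N at which the slab starts to be shoved.
- **Press check:** I pressed the taped corner at 7.5 N, then about 9 N. The fingertips stayed at 59.7 mm, so the corner did not yield. I then drew back clear of everything.
- **Final pictures:** In the scene camera the tape is within about 0.6 mm of where it started, and the slab's corners and the other things on the table look unmoved.

- **Checks that failed or disagreed:**
  - The top camera's tape fit was poor throughout, and my image fit of the wedge failed once the gripper and slab partly hid it. For the last stretch I went by the tool position and the force readings.
  - The upward force on the fingers rose to about 6 N during the final push. I did not explain it, but the wedge lies in place in the final pictures.

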